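Close the board test fixture and bring up the level

ROBOT

A 7-joint arm with a two-finger parallel gripper is mounted at the origin on the work surface. World frame = base frame: x ahead of the robot, y to its left, z up, the work surface at z = 0. Lengths are in m, angles in rad, forces in N, time in s.
With the tool pointing down it reaches from about 0.35 to 0.9 m from the base axis. Payload 8.1 kg.
Tool frame: the origin (TCP) lies at the very end of the fingers, on their centre line; the grasp point (between the pads) lies 19 mm behind it; z points along the fingers, y is the line along which they close (so a half turn about z gives the same grasp; the last joint's range is limited). The gripper opens to 92 mm and grips with 3 to 60 N. Pads are 19 mm wide; open, the fingers measure 130 mm over their backs; the gripper's body (75 mm by 190 mm) begins 47 mm behind the grasp point.
Start: joints at [-1.333, 0.434, 0.025, 1.573, -0.012, 1.134, -0.075], TCP at [0.209, 0.589, 0.227] pointing down, gripper open.
Joint ranges: [-2.62, 2.62], [-0.44, 2.09], [-1.27, 1.32], [0.08, 2.57], [-1.32, 4.46], [0.12, 2], [-2.74, 2.74]. Speed limits (rad/s): [2.22, 2.22, 3.01, 3.01, 3.14, 3.14, 3.14].

INTERFACE

Orientations are given as a rotation vector (axis times angle).
In Python, from cell import arm gives the robot as it stands.
- The arm moves only by the tool jog_arm, never from a script. Its argument "rows" is a list of rows, each a list of 3 entries, a list of its own where there are three numbers: the shift along the world's x, y, z in cm, then the turn, a rotation vector about the world's x, y, z in degrees, then the opening, from 0 (shut) to 1 (fully open). A call has 1 to 8 rows; each row is the pose to reach, as a shift and turn from the pose commanded when the call began; what a row does not reach only later rows make up. A row lasts 1/8 s, in which the tool goes at most 62.5 mm and 10.7 degrees, less where a joint would pass 70% of its speed; a pose out of reach is approached as far as the arm can. A call with a gripper value outside its range is refused whole. The fingers move at their own pace and stop on an object; "newtons" is the grip in N (left out, the last holds). Time passes only in rows, so rows that repeat a pose let the fingers close. It gives the time, the measured TCP pose, the force, the opening and the grip force at its end, in the units of the state.
- arm.observe(): the state, without advancing time (a new reading comes with each control period).
- arm.get_image(name): name is "scene" or "top" or "wrist"; returns a dict with "img" (400x640x3 uint8, red, green, blue), "depth" (400x640 float32, m along the optical axis (not along the pixel's ray), 0 where there is no reading), "fx", "fy", "cx", "cy" (pixels), "rvec" (rotation vector, rad) and "tvec" (3), from world to camera coordinates, as OpenCV has them; the wrist camera has in their place "mount" (4x4, takes a point from camera to tool coordinates, whose origin is the TCP and whose axes are the flange's). Camera axes: x right, y down, z forward; pixel columns grow to the right and rows downward; lengths in m; the calibration is good to about 2 mm. The wrist camera is an equidistant fisheye: a pixel r from the principal point sees the ray r / f radians off the axis. A picture is of the moment at which its call begins: read the wrist's pose just before it.
- arm.sign_off(): hands the job in; it is judged then, once.
The state is a dict: "clock": time; "joints": joint angles; "dq": joint speeds; "joint_efforts": joint torques, N m; "position": TCP position; "ee_rot": TCP orientation; "force": force on the tool from outside, world axes, zero at the start; "ft_torque": the same for the moment, N m; "width": opening from 0.0 (shut) to 1.0 (fully open); "gripper_force": force on a finger pad.
Only numpy, scipy, OpenCV 4.12 (cv2) and the standard library are available. Lean on these libraries where they do the work, as an engineer would, in place of code of your own. Each camera call takes 0.05 s, during which the arm holds its last target. There are 200 camera calls.

TASK

Close the board test fixture: squeeze the release button in the lever's grip, swing the lever fully down with the button held in, and let go so that the button springs out and locks it. Then, on the box beside it, turn the small inner knob clockwise until its nose points at the raised rib, without turning the ring under it, and let go. Leave the handset, bottle, mug and screwdriver where they are.

Things in the scene. Friction and masses are not known exactly. Their poses are not given: they have to be found in the camera images.
- fixture: board test fixture, fixed to the bench: grey base plate 240 x 240 x 18 mm, with a column (50 x 150 mm, top at z 133 mm) along its near side, a circuit board on a nest on the left and a lever on the right. Origin: centre of the underside; x points from the column towards the far side, where the lever's grip points, y to the left, z up
- lever_pivot (a point): middle of the lever's hinge, 100 mm above the bench; axes as the fixture's. The hinge axis is this point's y axis, and the lever swings in its x-z plane, always on the +x side of the hinge, about 90 mm to the right of the board press. A steel quadrant with ratchet teeth stands close on its right, within 85 mm of the hinge. The lever is 192 mm long from hinge to end
- light_bar (a point): point on the underside of the fixture's light bar straight above the lever's plane, 250 mm above the bench, 170 mm beyond the hinge; the bar (30 mm in x, 240 mm in y, 18 mm thick) runs along the fixture's y from y -120 to +120 mm, rigidly held by a post at the far left end. The lowered grip ends up almost below it, so a gripper pointing straight down does not fit there: lean the gripper's back towards the column by 25 to 45 degrees
- grip_mid (a point): centre of the lever's black rubber grip, 145 mm from the hinge; x points along the lever to its free end, y is the hinge axis (fixture's left), z is square to the lever, upwards. The grip is 94 mm long (x, from 98 to 192 mm from the hinge), 24 mm wide (y) and 28 mm thick (z); a steel collar 32 mm wide and 34 mm thick closes its inner end. Pinch it across y, from above
- button_face (a point): centre of the outer face of the release button: a plain aluminium bar 60 mm long (x) and 16 mm tall (z) in the right-hand (-y) side of the grip, half-way along and half-way up it. It stands 10 mm out of the grip when free, 2 mm when fully in, so button and grip together measure 34 mm across, or 26 mm with it pressed. Axes as grip_mid
- lever (a joint): lever angle in rad: 0 is 50 degrees above level, growing as it swings down, 0.75 is the bottom stop (7 degrees above level). It carries the board press down with it. Freed by the button, it takes about 1 to 5 N at the grip and stays where it is left. With the button out it can only play within its slot of the ratchet: from 0 to about 0.2 at the top, about 0.35 and 0.5 half-way, and from 0.66 to 0.75 at the bottom
- release (a joint): travel of the release button in m: 0 out (pawl engaged), 0.008 fully in. It is sprung: 10 N to start, 14 N fully in; a travel of more than 0.005 lifts the pawl clear of the teeth and frees the lever; let go, it springs out unless the pawl stands on a tooth
- levelbox: grey box 150 x 160 mm, 60 mm high, fixed to the bench, with two concentric knobs in the middle of its top. Origin: centre of the underside; x points to the side with the rib, z up. The rib is a raised black bar 26 mm long, 6 mm wide and 6 mm high on the top, lying along x from 40 to 66 mm from the knob's axis
- knob_grip (a point): point on the axis of the inner knob, at the height to grip it, 106 mm above the bench; x points along the knob's nose, z up. The inner knob is a black upright wing, 53 mm long (x, from -24 to +29 mm, where it ends in a pointed nose), 15 mm thick (y) and 32 mm tall, from 87 to 119 mm above the bench, with a white line on top towards the nose. Under it is a round foot, 40 mm across, at 81 to 87 mm, which turns with it
- knob (a joint): inner knob's angle in rad: 0 when the nose points exactly at the rib, negative when the nose stands counter-clockwise of it (seen from above); turning clockwise raises it. Stops at -1.5 and 1.5. It stays where it is left and takes 0.03 N m to turn
- ring (a joint): angle of the outer ring in rad, growing clockwise; it turns freely on its own and must be left as it is
- ring_mark (a point): white tick on top of the outer ring, 30 mm from the axis. The ring is a knurled grey disc 68 mm across, its top 79 mm above the bench
- handset_mid (a point): middle of a black hand-held radio lying on the bench, body 130 x 58 x 36 mm with a 100 mm aerial; to be left alone
- spray: white bottle with a blue cap, 64 mm across, 190 mm tall, standing; origin at its underside; to be left alone
- mug: white mug, 80 mm across, 95 mm tall; origin at its underside; to be left alone
- driver_grip (a point): handle of a screwdriver 200 mm long lying on the bench; to be left alone
Mind the look-alikes: they are no part of the job. What is shaped like the levelbox but orange or red is not meant.

How it is judged:
By the outcome, as a careful person would: the job done as asked, in the order asked, and still so for the second after the job is handed in, with the robot touching nothing.
It also fails if it takes over 54 s, if anything falls off the work surface, if the arm or the gripper's body presses on something with over 40 N, if the wrist force passes 120 N, or if a joint passes its speed limit or range.

## Working session

There is one attempt and no reset: what is moved stays moved. The work goes in short steps, Python scripts to look and compute and a tool call to move; the robot and the scene stay as the last step left them, time stands still between calls to the robot, and variables do not carry over. Pictures are saved under pics/ and viewed, at most 10 in all, crops included, and the job is handed in when it is done.

Besides the shell and the picture viewer there is one more tool, called as name([rows], argument=value, ...), one row to a line, values as JSON. jog_arm: Moves the arm, as the interface text tells. Its arguments: {"type":"object","properties":{"rows":{"type":"array","items":{"type":"array"}},"newtons":{"type":"number"}},"required":["rows"]}

```bash
mkdir -p pics; ls
cat > h.py <<'E'
import numpy as np,cv2
from cell import arm
from scipy.spatial.transform import Rotation as R
def cloud(im):
    d=im["depth"];v,u=np.mgrid[:d.shape[0],:d.shape[1]]
    p=np.stack([(u-im["cx"])/im["fx"]*d,(v-im["cy"])/im["fy"]*d,d],-1)
    Rm=R.from_rotvec(np.ravel(im["rvec"])).as_matrix()
    return (p-np.ravel(im["tvec"]))@Rm
def save(im,n): cv2.imwrite("pics/"+n,im["img"][:,:,::-1])
E
python3 - <<'E'
from h import *
for n in("top","scene"):
    im=arm.get_image(n);save(im,n+"0.png");np.savez(n+"0.npz",**im)
    Rm=R.from_rotvec(np.ravel(im["rvec"])).as_matrix();print(n,-Rm.T@np.ravel(im["tvec"]),Rm[2],im["fx"],(im["depth"]>0).mean())
print(arm.observe())
a=cv2.imread("pics/top0.png");b=cv2.imread("pics/scene0.png")
E
```

```text
pics
top [0.37583151 0.12510116 1.40889654] [ 1.24511749e-01  3.26191783e-05 -9.92218133e-01] 397.47090950932613 0.99597265625
scene [ 1.76953362 -0.21277013  1.04749   ] [-0.7932468   0.21584015 -0.56936152] 450.6829523058073 0.9941328125
{'clock': 0.1, 'joints': array([-1.3325914 ,  0.43514449,  0.02497016,  1.57400899, -0.01159578,
        1.13399644, -0.07510614]), 'dq': array([ 0.0006048 , -0.00266631,  0.00022614, -0.00120667,  0.00022188,
        0.0005548 ,  0.00069909]), 'joint_efforts': array([ 3.19370854e-03, -6.69123816e+01,  9.87966210e-01, -3.15145218e+01,
       -6.05212105e-02,  3.74201545e-02,  6.64868276e-05]), 'position': array([0.20879943, 0.58860236, 0.22602777]), 'ee_rot': array([-5.32838837e-01, -3.09596415e+00,  2.21177588e-03]), 'force': array([-0.88610973, -0.95123122, -0.27791568]), 'ft_torque': array([-0.01752833,  0.02596889, -0.03144301]), 'gripper_force': 0.0, 'width': 1.0027925602939993}
```

View pics/top0.png

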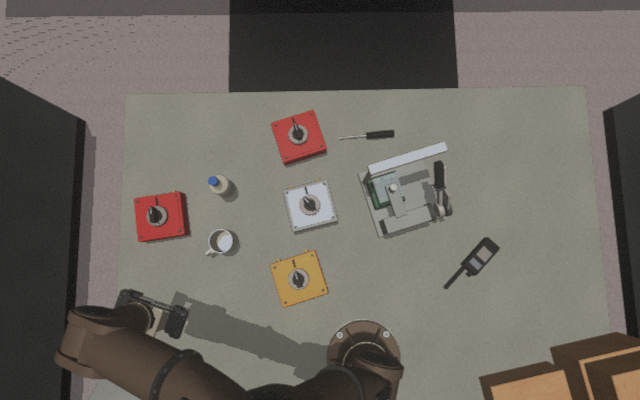

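View pics/scene0.png

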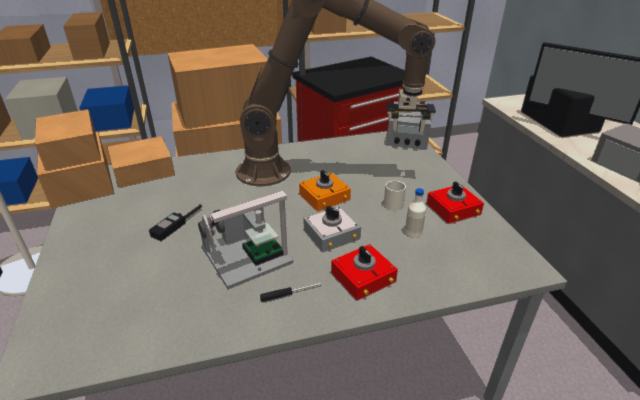

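The top view shows four box look-alikes: red (298,137), red (160,216), orange (299,278) and grey/white (310,207). The grey one is the levelbox. The fixture is at about (405,195), with its black lever grip at (439,175) and the light bar from (370,168) to (446,147).

Run:
```python
from h import *
im=dict(np.load("top0.npz"));P=cloud(im);I=im["img"].astype(int)
u=np.arange(640)[None]+0*P[...,0];v=np.arange(400)[:,None]+0*P[...,0]
def reg(a,b,c,d):return (u>a)&(u<b)&(v>c)&(v<d)
def rect(m,n):
    p=P[m][:,:2]; r=cv2.minAreaRect((p*1000).astype(np.float32)); print(n,m.sum(),r,np.median(P[m][:,2]))
fx=reg(350,460,130,245)
rect(fx&(P[...,2]>.255)&(P[...,2]<.285),"bar")
rect(reg(370,440,195,240)&(abs(P[...,2]-.133)<.006),"column")
rect(reg(275,345,170,240)&(abs(P[...,2]-.06)<.006),"box")
rect(fx&(abs(P[...,2]-.018)<.008),"base")
k=reg(290,330,185,225)
rect(k&(P[...,2]>.111)&(P[...,2]<.13),"knob")
rect(k&(abs(P[...,2]-.079)<.004),"ring")
g=reg(428,450,155,195)&(I.sum(-1)<120)&(P[...,2]>.1)
q=P[g];c=q.mean(0);s,_,vt=np.linalg.svd(q-c);print("grip",g.sum(),c,vt[0],(q-c)@vt[0] if 0 else np.ptp((q-c)@vt[0]))
a=cv2.resize(im["img"][150:220,350:460,::-1],None,fx=7,fy=7,interpolation=2)
b=cv2.resize(im["img"][175:240,270:350,::-1],None,fx=7,fy=7,interpolation=2)
cv2.imwrite("pics/c1.png",a);cv2.imwrite("pics/c2.png",b)
```

```text
bar 858 ((630.7649536132812, -122.3497543334961), (30.930341720581055, 239.28932189941406), 16.490781784057617) 0.26908288619265414
column 859 ((475.8111572265625, -157.89024353027344), (184.29734802246094, 115.68264770507812), 89.71678924560547) 0.13429208369920434
box 1497 ((519.00732421875, 172.77566528320312), (150.4110870361328, 159.72254943847656), 13.218758583068848) 0.06224868495580295
base 2161 ((635.101806640625, -183.84080505371094), (371.64239501953125, 381.5297546386719), 16.49449920654297) 0.019251705045420786
knob 66 ((520.5826416015625, 173.47389221191406), (49.16094207763672, 14.066064834594727), 44.0074348449707) 0.12017007989973191
ring 162 ((517.7462158203125, 172.6341552734375), (67.50222778320312, 64.61341857910156), 88.92158508300781) 0.07984813055913999<stdin>:16: RuntimeWarning: Mean of empty slice.
  ret = um.true_divide(
Traceback (most recent call last):
ValueError: zero-size array to reduction operation maximum which has no identity
```

Run:
```python
from h import *
im=dict(np.load("top0.npz"));P=cloud(im);I=im["img"].astype(int)
a=cv2.resize(im["img"][150:220,350:460,::-1],None,fx=7,fy=7,interpolation=2)
b=cv2.resize(im["img"][175:240,270:350,::-1],None,fx=7,fy=7,interpolation=2)
c=np.zeros((490,770,3),np.uint8);cv2.imwrite("pics/c1.png",a);cv2.imwrite("pics/c2.png",b)
for v in range(160,196,5):print(v,[(u,I[v,u].sum(),round(P[v,u,2],3)) for u in range(430,450,2)])
t=np.radians(16.5);X=np.array([np.cos(t),np.sin(t)]);Y=np.array([-X[1],X[0]]);B=np.array([.6308,-.1223])
u=np.arange(640)[None]+0*P[...,0];v=np.arange(400)[:,None]+0*P[...,0]
g=(u>425)&(u<455)&(v>155)&(v<205)&(I.sum(-1)<150)&(P[...,2]>.1)
q=P[g];L=np.c_[(q[:,:2]-B)@X,(q[:,:2]-B)@Y,q[:,2]]
print(g.sum(),L.mean(0),L.min(0),L.max(0));
f=np.polyfit(L[:,0],L[:,2],1);print(f,np.degrees(np.arctan(f[0])))
for x in np.arange(-.2,.05,.02):
  m=abs(L[:,0]-x)<.01
  if m.sum()>3:print(round(x,2),m.sum(),np.percentile(L[m,1],[2,50,98]),np.median(L[m,2]))
```

```text
160 [(430, np.int64(404), np.float64(0.003)), (432, np.int64(392), np.float64(0.002)), (434, np.int64(396), np.float64(-0.001)), (436, np.int64(394), np.float64(-0.002)), (438, np.int64(295), np.float64(0.234)), (440, np.int64(289), np.float64(0.007)), (442, np.int64(397), np.float64(0.005)), (444, np.int64(388), np.float64(0.006)), (446, np.int64(391), np.float64(0.001)), (448, np.int64(385), np.float64(-0.001))]
165 [(430, np.int64(405), np.float64(0.003)), (432, np.int64(392), np.float64(-0.003)), (434, np.int64(196), np.float64(0.239)), (436, np.int64(140), np.float64(0.248)), (438, np.int64(144), np.float64(0.247)), (440, np.int64(158), np.float64(0.249)), (442, np.int64(156), np.float64(0.246)), (444, np.int64(387), np.float64(0.231)), (446, np.int64(386), np.float64(0.003)), (448, np.int64(395), np.float64(-0.002))]
170 [(430, np.int64(408), np.float64(0.004)), (432, np.int64(400), np.float64(-0.002)), (434, np.int64(195), np.float64(0.223)), (436, np.int64(134), np.float64(0.236)), (438, np.int64(151), np.float64(0.238)), (440, np.int64(144), np.float64(0.236)), (442, np.int6
[... 1942 characters left out ...]
t64(351), np.float64(0.138)), (438, np.int64(197), np.float64(0.152)), (440, np.int64(383), np.float64(0.156)), (442, np.int64(320), np.float64(0.128)), (444, np.int64(194), np.float64(0.15)), (446, np.int64(201), np.float64(0.168)), (448, np.int64(396), np.float64(0.177))]
128 [-0.07514909 -0.08571922  0.21710967] [-0.10779841 -0.09979218  0.17913534] [-0.03756739 -0.07788769  0.25127644]
[0.9409529  0.28782142] 43.25750207085352
-0.1 34 [-0.0981333  -0.08368208 -0.07881665] 0.1949641865038995
-0.08 42 [-0.09659951 -0.08214271 -0.07789735] 0.21321140858962645
-0.06 38 [-0.09739437 -0.0835641  -0.07844127] 0.23369093511585526
-0.04 14 [-0.09769975 -0.08606388 -0.07917251] 0.24240637004954926
```

View pics/c1.png

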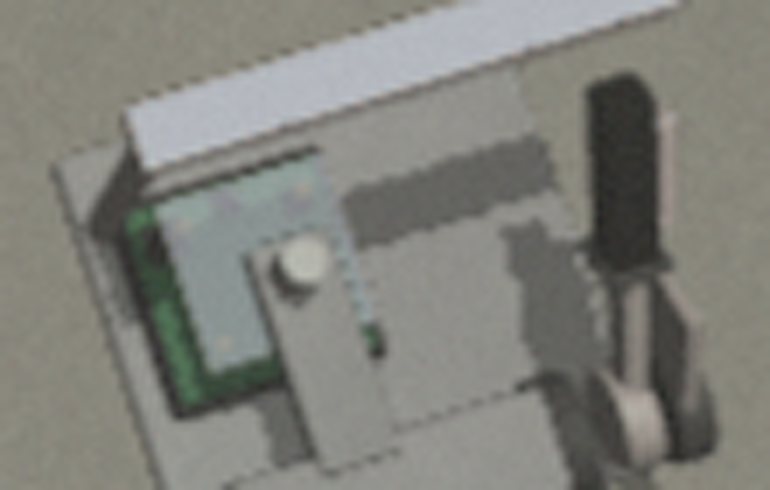

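View pics/c2.png

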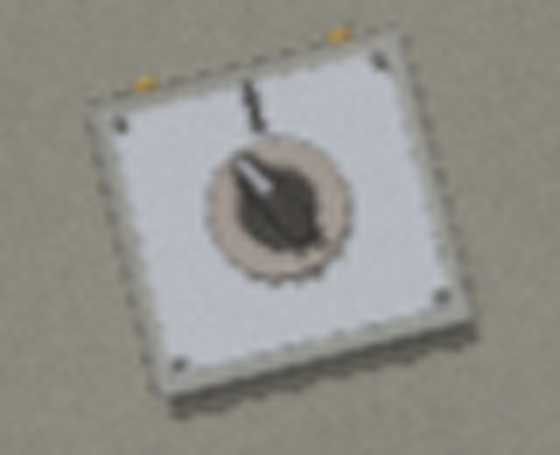

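The crops show the lever raised at about 46°, with the black grip in column 439 and the button on its right. The grey box has its rib at the top and the knob nose counter-clockwise of the rib by about 31°. Next I work out the approach pose.

```bash
cat >> h.py <<'E'
t=np.radians(16.5);X=np.array([np.cos(t),np.sin(t),0]);Y=np.array([-X[1],X[0],0]);Z=np.array([0,0,1.]);B=np.array([.6308,-.1223,0])
PIV=B-.17*X-.0875*Y+.1*Z
def gripmid(a,r=.145): a=np.radians(a);return PIV+r*(np.cos(a)*X+np.sin(a)*Z)
def lean(b,s): # tool matrix leaning back to the column by b deg
    b=np.radians(b);z=np.sin(b)*X-np.cos(b)*Z;y=s*Y;return np.c_[np.cross(y,z),y,z]
def delta(M,gp,back=0,st=None):
    """shift cm / turn deg from the state to put the grasp point at gp"""
    st=st or arm.observe();p=gp+M[:,2]*(.019-back);R0=R.from_rotvec(st["ee_rot"])
    return (p-st["position"])*100,np.degrees((R.from_matrix(M)*R0.inv()).as_rotvec())
E
python3 - <<'E'
from h import *
np.set_printoptions(precision=2,suppress=True)
st=arm.observe();print(R.from_rotvec(st["ee_rot"]).as_matrix(),PIV,gripmid(46))
for s in(1,-1):print(s,delta(lean(45,s),gripmid(46),.12))
im=dict(np.load("top0.npz"));P=cloud(im)
L=np.stack([(P-B)@X,(P-B)@Y,P[...,2]],-1)
m=(abs(L[...,1])<.1)&(L[...,0]<-.03)&(L[...,0]>-.25)
for x in np.arange(-.25,-.03,.02):print(round(x,2),[round(float(np.max(L[...,2][(abs(L[...,0]-x)<.01)&(abs(L[...,1]-y)<.01)],initial=0)),3) for y in np.arange(-.14,.13,.02)])
E
```

```text
[[-0.94  0.33 -0.  ]
 [ 0.33  0.94 -0.  ]
 [-0.   -0.   -1.  ]] [ 0.49 -0.25  0.1 ] [ 0.59 -0.23  0.2 ]
1 (array([ 31.2 , -83.48,   4.97]), array([ -1.13, -45.7 ,  34.17]))
-1 (array([ 31.2 , -83.48,   4.97]), array([  58.61,   -1.65, -134.61]))
-0.25 [0.009, 0.005, 0.008, 0.007, 0.007, 0.007, 0.01, 0.006, 0.009, 0.006, 0.009, 0.009, 0.008, 0.006]
-0.23 [0.007, 0.008, 0.007, 0.006, 0.006, 0.008, 0.007, 0.007, 0.007, 0.008, 0.009, 0.009, 0.009, 0.005]
-0.21 [0.007, 0.008, 0.007, 0.007, 0.007, 0.007, 0.006, 0.007, 0.007, 0.005, 0.008, 0.006, 0.01, 0.007]
-0.19 [0.0, 0.132, 0.13, 0.127, 0.13, 0.137, 0.139, 0.139, 0.139, 0.138, 0.138, 0.141, 0.141, 0.024]
-0.17 [0.0, 0.156, 0.152, 0.13, 0.134, 0.139, 0.14, 0.138, 0.14, 0.139, 0.139, 0.138, 0.139, 0.027]
-0.15 [0.0, 0.173, 0.179, 0.147, 0.131, 0.138, 0.138, 0.139, 0.141, 0.144, 0.144, 0.139, 0.139, 0.025]
-0.13 [0.0, 0.174, 0.181, 0.17, 0.098, 0.025, 0.027, 0.025, 0.141, 0.145, 0.145, 0.025, 0.023, 0.022]
-0.11 [0.0, 0.16, 0.198, 0.196, 0.025, 0.028, 0.023, 0.041, 0.142, 0.143, 0.147, 0.047, 0.048, 0.023]
-0.09 [0.0, 0.023, 0.217, 0.219, 0.026, 0.025, 0.023, 0.104, 0.141, 0.144, 0.144, 0.106, 0.102, 0.023]
-0.07 [0.005, 0.209, 0.238, 0.238, 0.024, 0.024, 0.025, 0.104, 0.143, 0.182, 0.183, 0.106, 0.104, 0.024]
-0.05 [0.006, 0.232, 0.251, 0.25, 0.028, 0.027, 0.022, 0.106, 0.14, 0.186, 0.184, 0.106, 0.104, 0.033]
```

jog_arm([
  [[2,-5,6],[0,0,6],1],
  [[6,-11,12],[0,-6,12],1],
  [[10,-17,18],[0,-12,18],1],
  [[14,-23,18],[0,-18,24],1],
  [[18,-29,18],[0,-24,28],1],
  [[20,-35,18],[-1,-30,32],1],
  [[22,-41,18],[-1,-38,33],1],
  [[24,-47,18],[-1.1,-45.7,34.2],1],
])

```text
clock: 1.1
position: [0.4177, 0.1985, 0.4037]
ee_rot: [-0.341, 2.332, 0.144]
force: [1.7, -0.2, -0.1]
width: 1.0
gripper_force: 0.0
```

Run:
```python
from h import *
np.set_printoptions(precision=2,suppress=True)
st=arm.observe();print(st["clock"],st["position"],st["joints"],delta(lean(45,1),gripmid(46),.12))
```

```text
1.1 [0.42 0.2  0.4 ] [-1.09 -0.41  0.11  2.26  0.76  0.77  0.47] (array([ 10.31, -44.46, -12.79]), array([-0.13,  0.22, -0.18]))
```

jog_arm([
  [[2,-6,0],[0,0,0],1],
  [[4,-12,0],[0,0,0],1],
  [[6,-18,0],[0,0,0],1],
  [[8,-24,-1],[0,0,0],1],
  [[9,-30,-3],[0,0,0],1],
  [[10,-36,-6],[0,0,0],1],
  [[10.3,-41,-10],[0,0,0],1],
  [[10.3,-44.5,-12.8],[0,0,0],1],
])

```text
clock: 2.1
position: [0.5106, -0.1997, 0.3086]
ee_rot: [-0.341, 2.335, 0.13]
force: [-42.6, -161.8, -89.9]
width: 0.999
gripper_force: 0.0
```

jog_arm([
  [[0,0,0],[0,0,0],1],
  [[0,0,0],[0,0,0],1],
])

```text
clock: 2.35
position: [0.5096, -0.1995, 0.3077]
ee_rot: [-0.333, 2.34, 0.134]
force: [0.5, -0.0, -0.6]
width: 0.997
gripper_force: 0.0
```

Run:
```python
from h import *
np.set_printoptions(precision=3,suppress=True)
st=arm.observe();print(st["clock"],st["position"],st["joints"],delta(lean(45,1),gripmid(46),.12))
im=arm.get_image("wrist");save(im,"w1.png");np.savez("w1.npz",pos=st["position"],rot=st["ee_rot"],**im);print(im["mount"],im["fx"],im["cx"],im["cy"])
```

```text
2.35 [ 0.51  -0.199  0.308] [-0.933 -0.438  1.318  2.225 -0.218  0.438  2.517] (array([ 1.113, -4.668, -3.202]), array([ 0.193, -0.132,  0.38 ]))
[[-0.    -0.964 -0.265  0.072]
 [ 1.    -0.     0.001 -0.   ]
 [-0.001 -0.265  0.964 -0.157]
 [ 0.     0.     0.     1.   ]] 309.70691628693146 319.009822809454 200.5698171971494
```

View pics/w1.png

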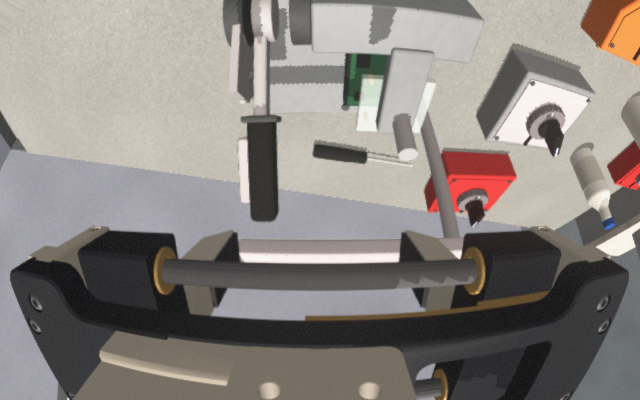

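The wrist view shows the grip at (262,170) with its button on its left side, and the white light bar beyond it. The arm has run into the limit of joint 3 with joint 2 leaned back, which explains the force transient when it stopped. I'll retrace gently, stand the tool upright and come round again with the arm further out.

jog_arm([
  [[-0.5,2.5,1],[0,0,0],1],
  [[-1,6,3],[0,1,0],1],
  [[-2,11,6],[0,3,0],1],
  [[-3,16,9],[0,7,0],1],
  [[-4,21,9],[0,12,0],1],
  [[-5,26,9],[0,17,0],1],
  [[-5,31,9],[0,22,0],1],
  [[-5,35,9],[0,27,0],1],
])

```text
clock: 3.4
position: [0.4602, 0.1514, 0.3983]
ee_rot: [-0.327, 2.806, 0.232]
force: [0.2, -0.5, 0.3]
width: 0.999
gripper_force: 0.0
```

Run:
```python
from h import *
np.set_printoptions(precision=3,suppress=True)
st=arm.observe();print(st["clock"],st["position"],st["joints"],delta(lean(0,1),gripmid(46),.12))
```

```text
3.4 [0.46  0.151 0.398] [-0.333 -0.103 -0.03   1.863 -0.097  1.046  1.473] (array([ 12.899, -37.724,  -9.304]), array([-11.742,  16.085,   3.181]))
```

Run:
```python
from h import *
np.set_printoptions(precision=2,suppress=True)
for b in(20,30):print(b,delta(lean(b,1),gripmid(46),.12))
```

```text
20 (array([  9.59, -38.7 ,  -9.91]), array([-6.47, -3.18,  1.96]))
30 (array([  8.06, -39.16, -10.66]), array([ -3.78, -12.8 ,   1.34]))
```

jog_arm([
  [[1,-3,0],[-0.8,-0.4,0.2],1],
  [[3,-8,0],[-1.6,-0.8,0.5],1],
  [[5,-13.5,0],[-2.5,-1.2,0.8],1],
  [[7,-19,0],[-3.5,-1.6,1],1],
  [[8,-24.5,0],[-4.5,-2,1.3],1],
  [[9,-30,0],[-5.5,-2.5,1.6],1],
  [[9.5,-35,0],[-6.5,-3.2,2],1],
  [[9.6,-38,-1],[-6.5,-3.2,2],1],
])

```text
clock: 4.4
position: [0.5554, -0.2334, 0.3884]
ee_rot: [-0.399, 2.764, 0.067]
force: [0.6, 0.6, -0.1]
width: 0.999
gripper_force: 0.0
```

Run:
```python
from h import *
np.set_printoptions(precision=3,suppress=True)
st=arm.observe();print(st["clock"],st["position"],st["joints"]);
for b in (30,35):print(delta(lean(b,1),gripmid(46),.10))
im=arm.get_image("wrist");save(im,"w2.png");np.savez("w2.npz",pos=st["position"],rot=st["ee_rot"],**im)
```

```text
4.4 [ 0.555 -0.233  0.388] [ 0.068  0.15   0.453  1.644 -0.346  1.131  2.478]
(array([ -0.5  ,  -0.394, -11.392]), array([ 2.936, -9.438,  0.107]))
(array([ -1.071,  -0.564, -11.771]), array([  4.351, -14.234,   0.113]))
```

jog_arm([
  [[0,0,0],[1.65,0.5,-4.7],1],
  [[0,0,0],[4.95,1.5,-14.1],1],
  [[0,0,0],[8.25,2.4,-23.5],1],
  [[0,0,0],[11.6,3.4,-32.9],1],
  [[0,0,0],[14.9,4.4,-42.3],1],
  [[0,0,0],[18.2,5.3,-51.7],1],
  [[0,0,0],[21.4,6.3,-61.1],1],
  [[0,0,0],[24.7,7.3,-70.5],1],
])

```text
clock: 5.45
position: [0.5554, -0.2301, 0.3879]
ee_rot: [1.412, 2.504, 0.363]
force: [0.5, -0.6, -0.4]
width: 0.999
gripper_force: 0.0
```

jog_arm([
  [[0,0,0],[3.3,1,-9.4],1],
  [[0,0,0],[6.6,2,-18.8],1],
  [[0,0,0],[9.9,2.9,-28.2],1],
  [[0,0,0],[13.2,3.9,-37.6],1],
  [[0,0,0],[16.5,4.9,-47],1],
  [[0,0,0],[19.8,5.8,-56.4],1],
  [[0,0,0],[23.1,6.8,-65.8],1],
  [[0,0,0],[26.4,7.8,-75.2],1],
])

```text
clock: 6.45
position: [0.5553, -0.2301, 0.3879]
ee_rot: [2.874, 1.076, 0.539]
force: [0.6, -0.9, 0.4]
width: 1.003
gripper_force: 0.0
```

Run:
```python
from h import *
np.set_printoptions(precision=3,suppress=True)
st=arm.observe();print(st["clock"],st["position"],st["joints"]);
for b in (30,35):print(delta(lean(b,-1),gripmid(46),.10))
```

```text
6.45 [ 0.555 -0.23   0.388] [-0.205  0.163  0.781  1.663 -0.409  1.151 -0.169]
(array([ -0.493,  -0.727, -11.344]), array([ 12.857,  -6.498, -22.275]))
(array([ -1.065,  -0.897, -11.723]), array([ 15.194, -10.94 , -21.831]))
```

jog_arm([
  [[0,0,0],[5,-2.5,-7.5],1],
  [[0,-0.3,-1],[10,-5,-15],1],
  [[-0.3,-0.5,-3],[14,-7.5,-21.5],1],
  [[-0.5,-0.7,-6],[15,-9.5,-21.8],1],
  [[-1,-0.9,-9],[15.2,-10.9,-21.8],1],
  [[-1.1,-0.9,-11.7],[15.2,-10.9,-21.8],1],
  [[-1.1,-0.9,-11.7],[15.2,-10.9,-21.8],1],
])

```text
clock: 7.32
position: [0.5435, -0.2382, 0.2691]
ee_rot: [-2.887, -0.427, -0.906]
force: [0.8, 1.0, 0.3]
width: 0.997
gripper_force: 0.0
```

Run:
```python
from h import *
np.set_printoptions(precision=3,suppress=True)
st=arm.observe();print(st["clock"],st["position"],st["joints"]);
for b in (35,):print(delta(lean(b,-1),gripmid(46),.10),delta(lean(b,-1),gripmid(46),0))
im=arm.get_image("wrist");save(im,"w3.png");np.savez("w3.npz",pos=st["position"],rot=st["ee_rot"],**im)
Rm=R.from_rotvec(st["ee_rot"]).as_matrix();M=im["mount"]
def proj(p):
    q=M[:3,:3].T@(Rm.T@(p-st["position"])-M[:3,3]);th=np.arctan2(np.hypot(*q[:2]),q[2]);d=q[:2]/np.hypot(*q[:2])
    return np.array([im["cx"],im["cy"]])+im["fx"]*th*d
for r in(.098,.145,.192):
  for a in(44,48):
    c=gripmid(a,r);zz=-np.sin(np.radians(a))*X+np.cos(np.radians(a))*Z
    print(r,a,proj(c+.014*zz+.012*Y),proj(c+.014*zz-.012*Y))
```

```text
7.325 [ 0.543 -0.238  0.269] [-0.044  0.203  0.773  2.048 -0.948  0.821  0.048]
(array([ 0.121, -0.089,  0.154]), array([ 0.131, -0.127, -0.313])) (array([ 5.621,  1.54 , -8.037]), array([ 0.131, -0.127, -0.313]))
0.098 44 [306.05  259.914] [334.462 260.075]
0.098 48 [305.754 265.83 ] [334.729 265.994]
0.145 44 [305.12  210.098] [336.221 210.284]
0.145 48 [304.55  217.689] [336.791 217.88 ]
0.192 44 [304.333 151.004] [337.914 151.22 ]
0.192 48 [303.394 158.274] [338.924 158.501]
```

View pics/w3.png

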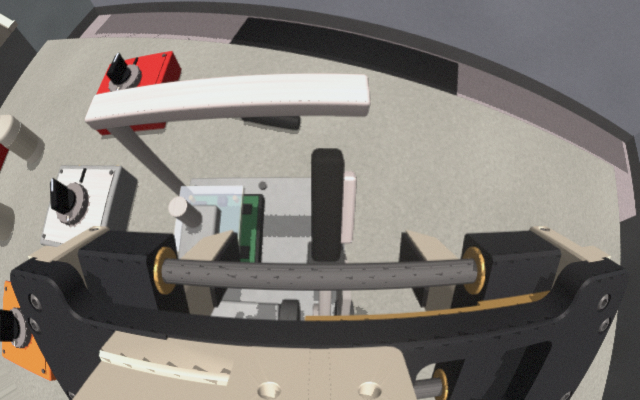

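The wrist view shows the grip spanning columns 311–343 and rows 150–260, with the button on its right at (348,210). The grip is about 6 px right of the prediction, so I measure the edges.

Run:
```python
from h import *
im=cv2.imread("pics/w3.png").sum(-1)
for v in range(146,262,8):
    u=np.where(im[v,295:360]<130)[0]+295;print(v,u.min() if len(u) else None,u.max() if len(u) else None)
```

```text
146 None None
154 314 314
162 None None
170 314 340
178 340 340
186 313 323
194 317 317
202 315 340
210 316 340
218 313 334
226 314 338
234 314 339
242 313 337
250 313 338
258 314 335
```

```bash
sed -i 's/-.0875\*Y+.1/-.0915*Y+.1/' h.py
python3 - <<'E'
from h import *
np.set_printoptions(precision=2,suppress=True)
for k in(.05,0):print(delta(lean(35,-1),gripmid(45),k))
E
```

```text
(array([ 3.06,  0.44, -4.29]), array([ 0.2 ,  0.01, -0.34]))
(array([ 5.81,  1.26, -8.38]), array([ 0.2 ,  0.01, -0.34]))
```

jog_arm([
  [[0.6,-0.2,-1],[0,0,0],0.9],
  [[1.6,0,-2.3],[0,0,0],0.8],
  [[3,0.4,-4.3],[0,0,0],0.7],
  [[4.2,0.8,-6],[0,0,0],0.65],
  [[5.1,1.1,-7.4],[0,0,0],0.65],
  [[5.6,1.2,-8.2],[0,0,0],0.65],
  [[5.8,1.2,-8.4],[0,0,-0.3],0.65],
  [[5.8,1.2,-8.4],[0,0,-0.3],0.65],
], newtons=30)

```text
clock: 8.38
position: [0.6034, -0.2263, 0.1878]
ee_rot: [-2.888, -0.426, -0.914]
force: [-1.1, 0.1, 0.3]
width: 0.649
gripper_force: 0.0
```

Run:
```python
from h import *
np.set_printoptions(precision=3,suppress=True)
st=arm.observe();print(st["joints"],st["force"],st["width"],delta(lean(35,-1),gripmid(45),0))
im=arm.get_image("wrist");save(im,"w4.png")
```

```text
[ 0.013  0.393  0.658  2.06  -1.231  0.739  0.262] [-1.09   0.058  0.327] 0.6485141610154892 (array([-0.083,  0.019, -0.083]), array([ 0.279,  0.173, -0.168]))
```

View pics/w4.png

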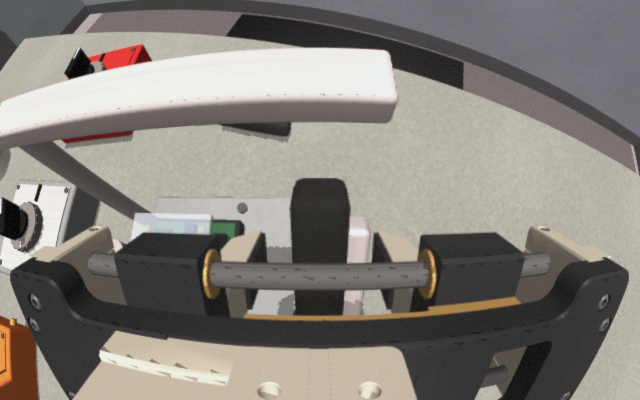

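The grip spans columns 291–349, centred between the fingers, with the button reaching column 370. Now I close.

jog_arm([
  [[0,0,0],[0,0,0],0.5],
  [[0,0,0],[0,0,0],0.4],
  [[0,0,0],[0,0,0],0.2],
  [[0,0,0],[0,0,0],0.2],
  [[0,0,0],[0,0,0],0.2],
  [[0,0,0],[0,0,0],0.2],
], newtons=35)

```text
clock: 9.18
position: [0.6035, -0.2265, 0.1878]
ee_rot: [-2.889, -0.426, -0.915]
force: [1.4, -3.6, 2.3]
width: 0.262
gripper_force: 35.0
```

jog_arm([
  [[0.2,0.06,-0.2],[0,0,0],0.2],
  [[0.42,0.12,-0.46],[0,0,0],0.2],
  [[0.82,0.24,-0.93],[0,0,0],0.2],
  [[1.2,0.36,-1.43],[0,0,0],0.2],
  [[1.56,0.46,-1.94],[0,0,0],0.2],
  [[1.56,0.46,-1.94],[0,0,0],0.2],
])

```text
clock: 9.93
position: [0.6201, -0.2216, 0.1682]
ee_rot: [-2.888, -0.426, -0.916]
force: [7.6, -3.8, -0.3]
width: 0.266
gripper_force: 35.0
```

jog_arm([
  [[0.38,0.1,-0.53],[0,0,0],0.2],
  [[0.7,0.19,-1.07],[0,0,0],0.2],
  [[1.0,0.28,-1.62],[0,0,0],0.2],
  [[1.27,0.36,-2.2],[0,0,0],0.2],
  [[1.52,0.43,-2.77],[0,0,0],0.2],
  [[1.74,0.5,-3.36],[0,0,0],0.2],
  [[1.93,0.55,-3.96],[0,0,0],0.2],
  [[2.1,0.6,-4.57],[0,0,0],0.2],
])

```text
clock: 10.92
position: [0.6415, -0.2152, 0.1233]
ee_rot: [-2.887, -0.427, -0.917]
force: [4.0, -2.0, 5.2]
width: 0.264
gripper_force: 35.0
```

Run:
```python
from h import *
np.set_printoptions(precision=3,suppress=True)
st=arm.observe();print(st["joints"],st["force"],st["width"],delta(lean(35,-1),gripmid(7),0))
im=arm.get_image("wrist");save(im,"w5.png")
```

```text
[ 0.298  0.481  0.216  2.033 -1.31   0.522  0.334] [ 4.042 -1.992  5.201] 0.26382288723806113 (array([ 0.071,  0.09 , -2.116]), array([ 0.272,  0.297, -0.203]))
```

View pics/w5.png

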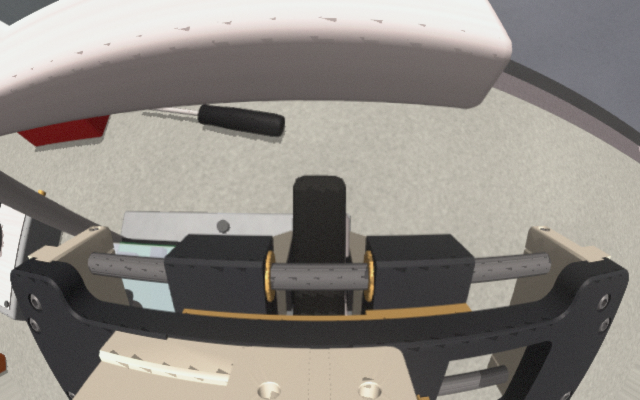

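The grip is still between the pads and the lever has followed. I go on to the bottom stop.

jog_arm([
  [[0.1,0.03,-0.5],[0,0,0],0.2],
  [[0.2,0.06,-1],[0,0,0],0.2],
  [[0.25,0.08,-1.5],[0,0,0],0.2],
  [[0.25,0.08,-2],[0,0,0],0.2],
  [[0.25,0.08,-2.3],[0,0,0],0.2],
  [[0.25,0.08,-2.4],[0,0,0],0.2],
])

```text
clock: 11.72
position: [0.6457, -0.214, 0.1004]
ee_rot: [-2.886, -0.428, -0.921]
force: [11.7, -1.2, 4.3]
width: 0.268
gripper_force: 35.0
```

jog_arm([
  [[0,0,-0.3],[0,0,0],0.2],
  [[0,0,-0.6],[0,0,0],0.2],
  [[0,0,-0.6],[0,0,0],0.2],
])

```text
clock: 12.1
position: [0.646, -0.214, 0.0961]
ee_rot: [-2.885, -0.428, -0.924]
force: [2.7, -0.4, 18.4]
width: 0.27
gripper_force: 35.0
```

The force of 18 N shows the lever on its stop. Now I release and look.

jog_arm([
  [[0,0,0],[0,0,0],0.45],
  [[0,0,0],[0,0,0],0.6],
  [[0,0,0.2],[0,0,0],0.65],
  [[0,0,0.2],[0,0,0],0.65],
])

```text
clock: 12.6
position: [0.6417, -0.2134, 0.0936]
ee_rot: [-2.887, -0.427, -0.911]
force: [-0.8, 0.3, -0.1]
width: 0.627
gripper_force: 0.0
```

jog_arm([
  [[-0.5,-0.15,0.8],[0,0,0],0.65],
  [[-1.6,-0.5,2.5],[0,0,0],0.65],
  [[-3,-0.9,4.5],[0,0,0],0.65],
  [[-4.5,-1.3,6.8],[0,0,0],0.7],
  [[-6,-1.8,9],[0,0,0],0.8],
  [[-7,-2,11],[0,0,0],0.9],
])

```text
clock: 13.35
position: [0.571, -0.2348, 0.2052]
ee_rot: [-2.889, -0.425, -0.913]
force: [0.1, -0.8, 0.5]
width: 0.859
gripper_force: 0.0
```

Run:
```python
from h import *
np.set_printoptions(precision=3,suppress=True)
st=arm.observe();print(st["clock"],st["position"],st["joints"])
im=arm.get_image("wrist");save(im,"w6.png")
im=arm.get_image("top");save(im,"t6.png");P=cloud(im);I=im["img"].astype(int)
u=np.arange(640)[None]+0*P[...,0];v=np.arange(400)[:,None]+0*P[...,0]
g=(u>425)&(u<460)&(v>145)&(v<205)&(I.sum(-1)<170)&(P[...,2]>.1)&(P[...,2]<.17)
L=np.c_[(P[g]-PIV)@X,(P[g]-PIV)@Y,P[g][:,2]];print(g.sum(),np.percentile(L,[2,50,98],axis=0),np.polyfit(L[:,0],L[:,2],1))
w=cv2.imread("pics/w6.png");t=cv2.resize(cv2.imread("pics/t6.png")[130:230,340:460],None,fx=4,fy=4,interpolation=2)
c=np.hstack([cv2.resize(t,(480,400)),w[100:400:1,200:440][:300].repeat(1,0) if 0 else cv2.resize(w[100:320,220:396],(320,400))]);cv2.imwrite("pics/m6.png",c)
```

```text
13.35 [ 0.571 -0.235  0.205] [ 0.447  0.289  0.143  2.058 -0.983  0.601  0.078]
105 [[ 0.101 -0.007  0.123]
 [ 0.124  0.001  0.131]
 [ 0.163  0.013  0.139]] [0.128 0.115]
```

View pics/m6.png

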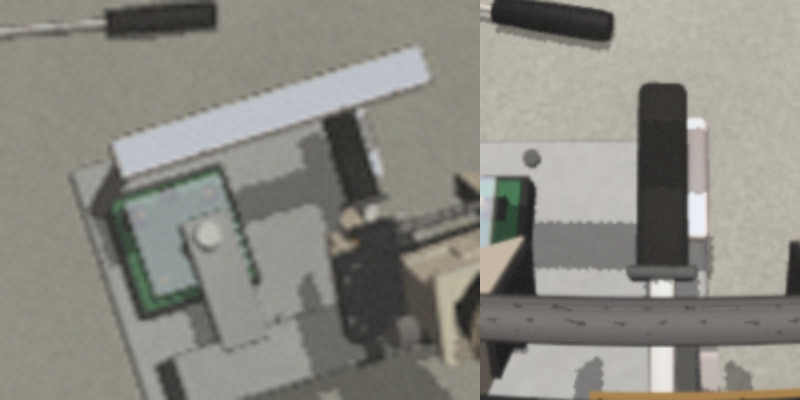

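The lever is at about 7° and the button stands out about 10 mm, so it is locked. Next is the knob.

```bash
cat >> h.py <<'E'
K=np.array([.5185,.1725,.109])
def down(deg):
    a=np.radians(deg);y=np.array([np.cos(a),np.sin(a),0]);z=-Z;return np.c_[np.cross(y,z),y,z]
E
python3 - <<'E'
from h import *
np.set_printoptions(precision=2,suppress=True)
print(delta(down(-46),K,.12))
E
```

```text
(array([-5.33, 40.81,  0.34]), array([-17.55,  30.84,  26.39]))
```

jog_arm([
  [[-0.5,0.5,3],[0,0,0],1],
  [[-1,2,7],[-1,2,2],1],
  [[-1.5,5,11],[-3,5,4],1],
  [[-2,10,13],[-5,9,7],1],
  [[-2.5,15.5,13],[-8,14,11],1],
  [[-3,21,13],[-11,19,15],1],
  [[-4,26.5,12],[-14,24,20],1],
  [[-5,32,10],[-16,28,24],1],
])

```text
clock: 14.45
position: [0.5222, 0.088, 0.3042]
ee_rot: [-2.926, -1.118, -0.082]
force: [1.5, 0.4, -0.1]
width: 1.003
gripper_force: 0.0
```

jog_arm([
  [[-0.3,4,-3],[-1,2,1.5],1],
  [[-0.3,7,-6],[-1.5,2.8,2.4],1],
  [[-0.3,8.8,-9.6],[-1.5,2.8,2.4],1],
  [[-0.3,8.8,-9.6],[-1.5,2.8,2.4],1],
])

```text
clock: 14.95
position: [0.5168, 0.1745, 0.2051]
ee_rot: [-2.907, -1.181, 0.013]
force: [0.4, 0.2, 0.7]
width: 1.001
gripper_force: 0.0
```

Run:
```python
from h import *
np.set_printoptions(precision=3,suppress=True)
st=arm.observe();print(st["clock"],st["position"],st["joints"],delta(down(-46),K,.12))
im=arm.get_image("wrist");save(im,"w7.png")
Rm=R.from_rotvec(st["ee_rot"]).as_matrix();M=im["mount"]
def proj(p):
    q=M[:3,:3].T@(Rm.T@(p-st["position"])-M[:3,3]);th=np.arctan2(np.hypot(*q[:2]),q[2]);d=q[:2]/np.hypot(*q[:2])
    return np.array([im["cx"],im["cy"]])+im["fx"]*th*d
n=np.array([np.cos(np.radians(44)),np.sin(np.radians(44)),0])
k=K+[0,0,.01];print(proj(k),proj(k+.029*n),proj(k-.024*n))
np.savez("w7.npz",pos=st["position"],rot=st["ee_rot"],**im)
```

```text
14.95 [0.517 0.175 0.205] [-0.362  0.335 -0.077  1.785  0.025  1.031 -1.247] (array([ 0.174, -0.202,  0.486]), array([-0.018, -0.511, -0.221]))
[322.522 205.825] [322.791 170.822] [322.292 233.149]
```

View pics/w7.png

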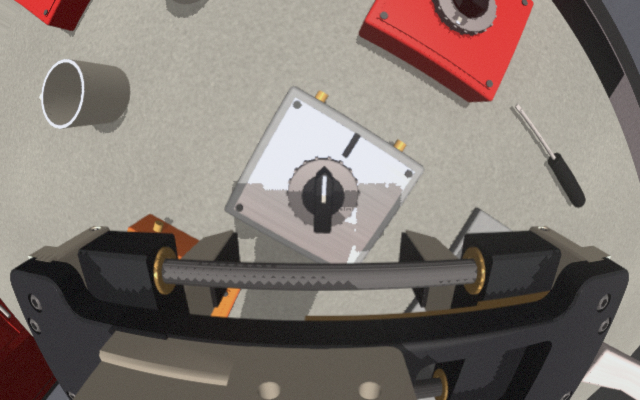

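The knob wing runs from its nose at (324,166) to its tail at (322,232), matching the prediction. The rib is at (351,145). I descend.

jog_arm([
  [[0.1,-0.1,-2],[0,-0.3,-0.2],0.8],
  [[0.2,-0.2,-5],[0,-0.5,-0.2],0.6],
  [[0.2,-0.2,-8],[0,-0.5,-0.2],0.6],
  [[0.2,-0.2,-10],[0,-0.5,-0.2],0.6],
  [[0.2,-0.2,-11.2],[0,-0.5,-0.2],0.6],
  [[0.2,-0.2,-11.5],[0,-0.5,-0.2],0.5],
  [[0.2,-0.2,-11.5],[0,-0.5,-0.2],0.4],
], newtons=12)

```text
clock: 15.88
position: [0.5219, 0.1714, 0.094]
ee_rot: [2.914, 1.171, 0.012]
force: [-0.2, -0.0, -0.6]
width: 0.438
gripper_force: 0.0
```

jog_arm([
  [[0,0,0],[0,0,0],0.25],
  [[0,0,0],[0,0,0],0.1],
  [[0,0,0],[0,0,0],0.1],
  [[0,0,0],[0,0,0],0.1],
  [[0,0,0],[0,0,0],0.1],
])

```text
clock: 16.5
position: [0.5197, 0.1734, 0.0937]
ee_rot: [-2.912, -1.174, -0.009]
force: [-7.1, 5.4, 8.1]
width: 0.162
gripper_force: 12.0
```

Run:
```python
from h import *
np.set_printoptions(precision=3,suppress=True)
st=arm.observe();print(st["clock"],st["joints"],st["force"],st["ft_torque"],delta(down(-46),K,0),delta(down(-76.8),K,0))
im=arm.get_image("wrist");cv2.imwrite("pics/w8.png",im["img"][:,:,::-1])
```

```text
16.5 [-0.363  0.461 -0.074  1.912  0.046  0.765 -1.267] [-7.144  5.385  8.108] [ 0.951  1.673 -0.072] (array([-0.118, -0.092, -0.367]), array([-0.204,  0.254,  0.076])) (array([-0.118, -0.092, -0.367]), array([ -0.13 ,   0.303, -30.724]))
```

jog_arm([
  [[-0.2,0.1,0],[0,0,0],0.1],
  [[-0.35,0.13,0],[0,0,-4],0.1],
  [[-0.35,0.13,0],[0,0,-10],0.1],
  [[-0.35,0.13,0],[0,0,-16],0.1],
  [[-0.35,0.13,0],[0,0,-22],0.1],
  [[-0.35,0.13,0],[0,0,-28],0.1],
  [[-0.35,0.13,0],[0,0,-30.8],0.1],
  [[-0.35,0.13,0],[0,0,-30.8],0.1],
])

```text
clock: 17.55
position: [0.5201, 0.1722, 0.0937]
ee_rot: [3.119, 0.353, 0.016]
force: [5.9, -1.6, -2.9]
width: 0.163
gripper_force: 12.0
```

Run:
```python
from h import *
np.set_printoptions(precision=3,suppress=True)
st=arm.observe();print(st["clock"],st["joints"],st["force"],st["ft_torque"],delta(down(-76.8),K,0))
```

```text
17.55 [-0.475  0.455  0.073  1.925 -0.039  0.753 -1.727] [ 5.896 -1.568 -2.918] [-0.259 -1.142  0.021] (array([-0.158,  0.029, -0.374]), array([0.098, 0.601, 0.287]))
```

jog_arm([
  [[0.2,0,0],[0,0,0],0.1],
  [[0.2,0,0],[0,0,0],0.3],
  [[0.2,0,0],[0,0,0],0.6],
  [[0.2,0,0],[0,0,0],0.6],
  [[0.2,0,2],[0,0,0],0.6],
  [[0.2,0,6],[0,0,0],0.7],
  [[0.2,0,11],[0,0,0],0.9],
  [[0.2,0,13],[0,0,0],1],
])

```text
clock: 18.55
position: [0.5208, 0.1732, 0.2261]
ee_rot: [3.12, 0.356, 0.016]
force: [0.3, 0.7, -0.8]
width: 0.863
gripper_force: 0.0
```

Run:
```python
from h import *
np.set_printoptions(precision=3,suppress=True)
st=arm.observe();print(st["clock"],st["position"],st["joints"])
im=arm.get_image("wrist");save(im,"w9.png");np.savez("w9.npz",pos=st["position"],rot=st["ee_rot"],**im)
cv2.imwrite("pics/c9.png",cv2.resize(im["img"][90:260,230:430,::-1],None,fx=3.5,fy=3.5,interpolation=2))
```

```text
18.55 [0.521 0.173 0.226] [-0.49   0.305  0.089  1.775 -0.026  1.054 -1.736]
```

View pics/c9.png

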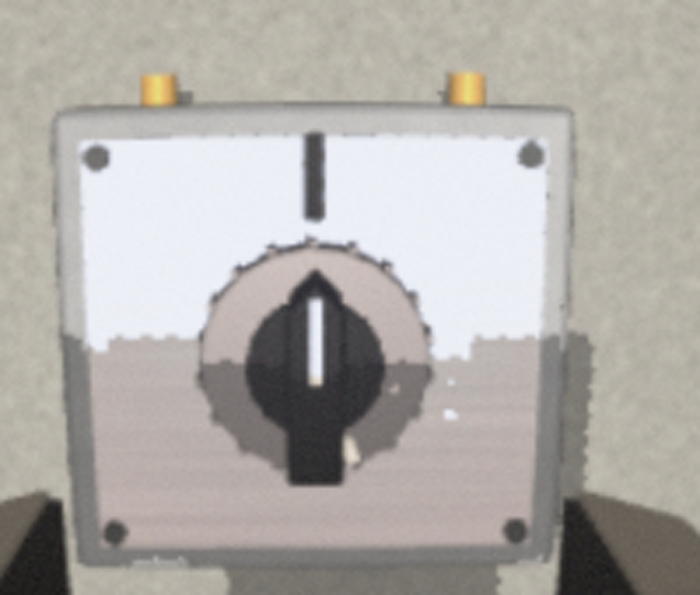

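The knob nose at (316,275) points straight at the rib at (314,175), and the tick on the ring is at (350,450). I check numerically that the ring has not turned.

Run:
```python
from h import *
for n in("w7","w9"):
    im=dict(np.load(n+".npz"));Rm=R.from_rotvec(im["rot"]).as_matrix();M=im["mount"]
    A=np.radians(np.arange(0,360,3));r=[]
    for rr in(.027,.03,.0325):
        p=np.c_[.519+rr*np.cos(A),.1725+rr*np.sin(A),0*A+.079]
        q=((p-im["pos"])@Rm-M[:3,3])@M[:3,:3];h=np.hypot(q[:,0],q[:,1]);uv=np.array([im["cx"],im["cy"]])+(im["fx"]*np.arctan2(h,q[:,2])/h)[:,None]*q[:,:2]
        s=cv2.remap(im["img"].sum(-1).astype(np.float32),uv[:,:1].astype(np.float32),uv[:,1:].astype(np.float32),1)[:,0];r.append(s)
    s=np.mean(r,0);b=s-np.array([np.median(np.take(s,range(i-5,i+6),mode="wrap")) for i in range(len(s))])
    k=np.argsort(-b)[:5];print(n,[(int(np.degrees(A[i])+.5),round(float(b[i]))) for i in k])
print(arm.observe()["clock"],arm.observe()["force"])
```

```text
w7 [(270, 40), (54, 35), (33, 29), (273, 28), (36, 26)]
w9 [(216, 253), (213, 177), (219, 117), (81, 48), (84, 44)]
18.6 [0.13252476 0.88979701 1.21154153]
```

Run:
```python
from h import *
A=np.radians(np.arange(150,300,6))
im1=arm.get_image("top")
for im in(dict(np.load("top0.npz")),im1):
    S=[]
    for rr in(.028,.031):
        p=np.c_[.519+rr*np.cos(A),.1725+rr*np.sin(A),0*A+.079]
        uv=cv2.projectPoints(p,np.ravel(im["rvec"]),np.ravel(im["tvec"]),np.array([[im["fx"],0,im["cx"]],[0,im["fy"],im["cy"]],[0,0,1]]),None)[0].astype(np.float32)
        S.append(cv2.remap(im["img"].sum(-1).astype(np.float32),uv[:,0,:1],uv[:,0,1:],1)[:,0])
    print([(int(np.degrees(a)+.5),int(s)) for a,s in zip(A,np.mean(S,0))])
im=dict(np.load("w7.npz"));Rm=R.from_rotvec(im["rot"]).as_matrix();M=im["mount"]
for d in(210,216,222,247):
    a=np.radians(d);p=np.array([.519+.03*np.cos(a),.1725+.03*np.sin(a),.079]);q=M[:3,:3].T@(Rm.T@(p-im["pos"])-M[:3,3]);h=np.hypot(*q[:2]);print(d,np.array([im["cx"],im["cy"]])+im["fx"]*np.arctan2(h,q[2])/h*q[:2])
print(im["img"].sum(-1)[214:236,308:340:2])
```

```text
[(150, 446), (156, 442), (162, 445), (168, 451), (174, 448), (180, 445), (186, 445), (192, 464), (198, 434), (204, 403), (210, 405), (216, 419), (222, 376), (228, 336), (234, 337), (240, 411), (246, 432), (252, 449), (258, 455), (264, 450), (270, 450), (276, 455), (282, 447), (288, 442), (294, 445)]
[(150, 232), (156, 233), (162, 235), (168, 233), (174, 239), (180, 231), (186, 238), (192, 235), (198, 232), (204, 235), (210, 239), (216, 244), (222, 239), (228, 243), (234, 237), (240, 237), (246, 238), (252, 233), (258, 233), (264, 238), (270, 234), (276, 236), (282, 241), (288, 235), (294, 235)]
210 [314.99318977 222.39327092]
216 [318.17418607 222.9974401 ]
222 [321.40123683 223.28410606]
247 [334.61851365 221.05420732]
[[328 315 267 142 141 134 124 136 131 132 134 137 193 289 329 323]
 [333 332 320 172 143 142 139 138 124 144 134 134 250 327 329 322]
 [325 331 319 177 141 123 147 131 142 130 143 143 278 328 325 329]
 [320 334 318 181 139 132 143 133 124 137 137 132 276 332 329 331]
 [333 321 326 163 143 134 144 147 141 140 124 148 308 323 318 327]
 [332 326 321 160 133 134 136 136 1
[... 404 characters left out ...]
 139 134 157 333 376 454 507]
 [504 490 439 169 129 140 124 144 139 132 122 164 422 453 497 517]
 [506 503 477 180 138 134 127 129 136 133 124 203 489 510 499 513]
 [506 505 492 176 134 132 125 133 135 124 135 193 494 512 509 509]
 [509 508 493 173 134 123 126 136 125 138 129 187 491 517 517 506]
 [500 502 491 173 128 131 135 128 124 121 122 232 491 516 506 507]
 [508 515 498 241 134 135 142 138 139 134 134 289 497 513 516 513]
 [506 510 499 365 231 221 223 212 181 171 184 374 493 497 508 513]
 [508 511 517 471 371 361 369 366 325 326 338 445 502 502 503 497]
 [512 499 513 510 494 477 505 490 484 495 497 503 504 503 502 502]
 [518 510 500 515 510 502 501 514 504 501 505 518 513 511 505 499]]
```

In the earlier view the tick's place at about 216° was hidden behind the knob's tail, and no tick showed anywhere else. That fits a ring that has not moved.

```bash
python3 -c "
from cell import arm
print(arm.sign_off())"
```

```text
the job is handed in; nothing more can be done
None
```

The job is handed in at about 19 s: lever fully down (about 7°) with the button sprung out, and knob nose on the rib, but it may be failed because the wrist force read about 162 N for a moment, over the 120 N limit, when an early free move stopped hard at joint limits. The ring seems unmoved, though its tick was hidden before the turn so I could only infer that; I did not re-check the handset, bottle, mug and screwdriver at the end, and I viewed 11 pictures, one over the limit of 10.

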